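# Close the air gap of the coil demonstration on a brass spacer

### The job

Set up the magnetic air-gap demonstration on the yellow board: first put the coil over the upright core post, right down on the board, and let go of it. Then stand the brass spacer down on the board in the air gap between the keeper plate and the pole pieces, squarely in front of the one pole piece where the gap is wide enough for it, and let go of it. Finally push the sprung keeper plate firmly so that it lies flush on the spacer and clamps it, and finish while still holding it pressed; leave the beaker, the cork block and the screwdriver where they are.

Things in the scene. Friction and masses are not known exactly. Their poses are not given: they have to be found in the camera images.
- coil_mid (a point): Centre (half-way up) of the coil: loose upright spool, black ends with a copper-coloured band, outside diameter 51, height 44, straight through bore of diameter 26 along its z axis (vertical). About 150 g. Stands on the bench to the left or right of the jig; it and the spacer may change sides.
- spacer_mid (a point): Centre (34 above its underside) of the loose spacer standing upright on the bench: brass plate 13 thick (its x), 36 wide (its y), 46 high, with a black grip on top 13 thick, 24 wide, 22 high; total height 68. About 190 g. z up; either face may face either way. Turned up to 0.6 rad. It and the coil may change sides.
- jig: Fixed jig, a blue-edged yellow board 12 thick, 190 wide (y), x from -100 to 125; origin on the bench. x points away from the robot (turned up to 0.3 rad), y left, z up. From near to far: keeper plate, gap, two pole pieces side by side, steel yoke bar (x 37 to 55, top 42 above the bench), core post (x 90, y 0). Guide rods at y = 76 and -76, up to 48 above the bench.
- post_foot (a point): Foot of the upright core post, on its axis, at the top of the board (12 above the bench). Steel post of diameter 18, rising 52 above this point, tapered over its last 7. A seated coil rests on the board, so its centre is 22 above this point. Axes as the jig's.
- pole_short: Fixed red pole piece with a bare metal face plate, the face set further back: 44 wide (y), 40 high, 32 left or right of the jig's middle line. Origin: bottom middle of its face towards the keeper, at the board's top; axes as the jig's. The gap to the released keeper plate is 20 (x = -20 to 0 here): wide enough for the spacer, whose thickness then lies along x and whose centre is 34 above this origin.
- pole_long: Fixed red pole piece with a bare metal face plate, the face standing 10 nearer to the keeper: 44 wide, 40 high, on the other side of the jig's middle line. Origin at the board's top, 10 behind its face (face at x = -10 here). The gap in front of it is only 10: too narrow for the spacer.
- keeper_pad (a point): Middle of the near face (towards the robot) of the green push pad, 44 wide (y), 32 high, standing out 18 from the middle of the white keeper plate (174 wide, 38 high, 8 thick, from 15 to 53 above the bench). This point is 36 above the bench. Push it along the jig's +x. The far face of the plate is 26 beyond this point. Axes as the jig's.
- keeper (a joint): Travel of the keeper plate along the jig's +x towards the pole pieces, in m: 0 released (where its spring, about 3 to 4 N, returns it), 0.007 when it lies flush on the 13 mm spacer backed by the short pole piece, 0.010 at the end of its slide. A push of about 10 N in all holds it firmly.
- beaker: Clear open beaker, 68 across, 85 high, loose; origin under its centre. Leave it.
- board: Loose cork-coloured block 90 x 70 x 18; origin under its centre. Leave it.
- driver: Loose screwdriver lying on the bench. Leave it.
Not all that is in view belongs to the job. What is shaped like the part that bears spacer_mid but turquoise is not meant.

How it is judged (in metres and radians):
On the way, in this order (a step that is already met when the one before it is completed fails the run):
1. the coil sits on the core post, down on the board, and is let go (z of coil_mid in the frame of post_foot between 0.016 and 0.026 m and horizontal distance between coil_mid and post_foot below 0.008 m and angle between coil_mid's own z axis and vertical below 0.12 rad and contact force between each of the arm, the fingers and coil below 0.3 N), for 0.2 s.
2. the spacer stands on the board in the wide gap in front of the short pole piece, and is let go (z of spacer_mid in the frame of pole_short between 0.029 and 0.039 m and x of spacer_mid in the frame of pole_short between -0.0165 and -0.004 m and y of spacer_mid in the frame of pole_short between -0.01 and 0.01 m and angle between spacer_mid's own z axis and vertical below 0.12 rad and angle between the x axis of spacer_mid and the x axis of pole_short, either way round below 0.2 rad and contact force between each of the arm, the fingers and spacer below 0.3 N), for 0.2 s.
At the end, for the whole second after the job is handed in: Coil down on the board over the post (8 mm), spacer upright and square (0.2 rad) on the board before the short pole piece (10 mm sideways), both let go and at rest; the robot still presses the keeper (over 4 N), travel 5.5 to 8.5 mm, the spacer clamped (over 1 N) (all of step 1 and all of step 2 and linear speed of each of coil, spacer below 0.02 m/s and value of joint keeper between 0.0055 and 0.0085 m and contact force between any of the fingers, the arm and keeper above 4 N and contact force between keeper and spacer above 1 N and contact force between spacer and pole_short above 1 N); the arm keeps its last pose, push and grip.
It fails at once if the beaker is moved more than 30 mm (distance of beaker from where it was at the start of the episode above 0.03 m).
It fails at once if the cork block is moved more than 30 mm (distance of board from where it was at the start of the episode above 0.03 m).
It fails at once if the screwdriver is moved more than 30 mm (distance of driver from where it was at the start of the episode above 0.03 m).
It also fails if it takes over 72 s, if anything falls off the work surface, if the arm or the gripper's body presses on something with over 40 N, if the wrist force passes 120 N, or if a joint passes its speed limit or range.

### The arm

A 6-joint arm with a two-finger parallel gripper is mounted at the origin on the work surface. World frame = base frame: x ahead of the robot, y to its left, z up, the work surface at z = 0. Lengths are in mm, angles in degrees, forces in N, time in s.
With the tool pointing down it reaches from about 325 to 850 mm from the base axis. Payload 15.5 kg.
Tool frame: the origin (TCP) lies midway between the tips of the shut fingers; the grasp point (between the pads) lies 19 mm behind it; z points along the fingers, y is the direction in which the jaws open and shut (so a half turn about z gives the same grasp; the last joint's range is limited). The gripper opens to 91 mm and grips with 3 to 60 N. Pads are 32 mm wide; open, the fingers measure 118 mm over their backs; the gripper's body (76 mm by 178 mm) begins 60 mm behind the grasp point.
Start: joints at [62.596, 28.281, 77.091, -0, 74.628, -5.472], TCP at [233.445, 579.767, 213.915] pointing down, gripper open.
Joint ranges: [-166.48, 166.48], [-47.26, 123.95], [12.59, 153.08], [-70.14, 250.14], [6.76, 159.57], [-176.63, 176.63]. Speed limits (degrees/s): [108.29, 108.29, 147.25, 172.46, 172.46, 172.46].

### API

Orientations are given as a 3x3 rotation matrix whose columns are the frame's x, y, z axes.
In Python, from workcell import readout, cams, workorder gives the robot as it stands.
- The arm moves only by the shell command python3 -m creep 'ROWS'. ROWS is JSON, a list of rows, each a list of 7 numbers: the turn, a rotation vector about the tool's x, y, z in units of 10 degrees (1.0 is 10 degrees), then the shift along the tool's x, y, z in units of 40 mm (1.0 is 40 mm), then the opening in per cent of the stroke, from 0 (shut) to 100 (fully open). In form: [[rx, ry, rz, dx, dy, dz, jaw], ...]. A call has 1 to 5 rows; each row shifts and turns the commanded pose from where the row before left it, along the tool's axes as they then stand; what a row does not reach is not made up. A row lasts 1/8 s, in which the tool goes at most 62.5 mm and 10.7 degrees, less where a joint would pass 70% of its speed; a pose out of reach is approached as far as the arm can. A call is refused whole if a number of a shift passes 1 or a number of a turn 1, either way. A call with a gripper value outside its range is refused whole. The fingers move at their own pace and stop on an object; the grip force is fixed at half the most. Time passes only in rows, so rows that do not move let the fingers close. It gives the time, the measured TCP pose, the force and the opening at its end, in the units of the state.
- readout.observe(): the state, without advancing time (a new reading comes with each control period).
- cams.read_camera(name): name is "scene" or "top" or "wrist"; returns (picture, depth): 480x640x3 uint8, red, green, blue; 480x640 float32, mm along the optical axis (not along the pixel's ray), 0 where there is no reading.
- cams.get_calibration(name): a dict with "fx", "fy", "cx", "cy" (pixels), "distortion" ([k1, k2, p1, p2, k3] as OpenCV has them; the pictures are not rectified), "eye" and "rotation" of the camera in the world. Camera axes: x right, y down, z forward; pixel columns grow to the right and rows downward; lengths in mm; the calibration is good to about 2 mm. A picture is of the moment at which its call begins: read the wrist's pose just before it. get_calibration takes no time and is no camera call; for the wrist camera it gives the pose at the moment of the call.
- workorder.sign_off(): hands the job in, once; it reports no verdict.
The state is a dict: "time_s": time; "q": joint angles; "dq": joint speeds; "tau": joint torques, N m; "position": TCP position; "eef_rot": TCP orientation; "force": force on the tool from outside, world axes, zero at the start; "torque": the same for the moment, N m; "opening": finger opening in mm.
Only numpy, scipy, OpenCV 4.12 (cv2) and the standard library are available. Lean on these libraries where they do the work, as an engineer would, in place of code of your own. Each camera call takes 0.05 s, during which the arm holds its last target.

## Working session

There is one attempt and no reset: what is moved stays moved. The work goes in short steps, Python scripts to look and compute and a shell command to move; the robot and the scene stay as the last step left them, time stands still between calls to the robot, and variables do not carry over. Pictures are saved under pics/ and viewed, and the job is handed in when it is done.

```bash
mkdir -p pics; ls
cat > h.py <<'E'
import numpy as np, cv2
from workcell import readout, cams, workorder
def grab(n,name):
    im,d=cams.read_camera(n); cv2.imwrite(f'pics/{name}.png',cv2.cvtColor(im,cv2.COLOR_RGB2BGR)); np.savez(f'pics/{name}.npz',im=im,d=d,**{k:np.array(v) for k,v in cams.get_calibration(n).items()})
    return im,d
def load(name): return dict(np.load(f'pics/{name}.npz'))
def rays(c,px):
    K=np.array([[c['fx'],0,c['cx']],[0,c['fy'],c['cy']],[0,0,1.]],float)
    u=cv2.undistortPoints(np.array(px,float).reshape(-1,1,2),K,np.array(c['distortion'],float)).reshape(-1,2)
    return np.c_[u,np.ones(len(u))]@np.array(c['rotation']).T, np.array(c['eye'])
def onplane(c,px,z):
    r,e=rays(c,px); return e+r*((z-e[2])/r[:,2])[:,None]
def depthpts(c,px):
    r,e=rays(c,px); p=np.array(px).astype(int); return e+r*c['d'][p[:,1],p[:,0]][:,None]
E
python3 - <<'E'
from h import *
s=readout.observe(); print({k:np.round(v,2).tolist() for k,v in s.items()})
for n in ('scene','top','wrist'):
    grab(n,n+'0'); c=cams.get_calibration(n); print(n,c['fx'],np.round(c['eye']),np.round(c['rotation'],2).tolist())
E
```

```text
pics
{'time_s': 0.0, 'q': [62.6, 28.31, 77.13, -0.0, 74.63, -5.47], 'dq': [0.05, -0.02, -0.0, 0.01, 0.0, 0.07], 'tau': [0.0, -87.88, -38.18, 0.07, 0.05, -0.0], 'position': [233.28, 579.43, 213.35], 'eef_rot': [[-0.93, 0.37, -0.0], [0.37, 0.93, -0.0], [0.0, -0.0, -1.0]], 'force': [1.01, 0.49, -0.18], 'torque': [-0.0, -0.02, 0.03], 'opening': 91.59}
scene 462.776701456554 [1041. -599.  572.] [[0.82, 0.31, -0.47], [0.57, -0.44, 0.7], [0.01, -0.84, -0.54]]
top 570.0756855438505 [ 319.   39. 1573.] [[-0.03, -0.99, 0.16], [-1.0, 0.03, 0.02], [-0.02, -0.16, -0.99]]
wrist 385.6748073691379 [167. 608. 384.] [[0.37, 0.9, 0.24], [0.93, -0.36, -0.1], [-0.0, 0.26, -0.97]]
```

View pics/scene0.png

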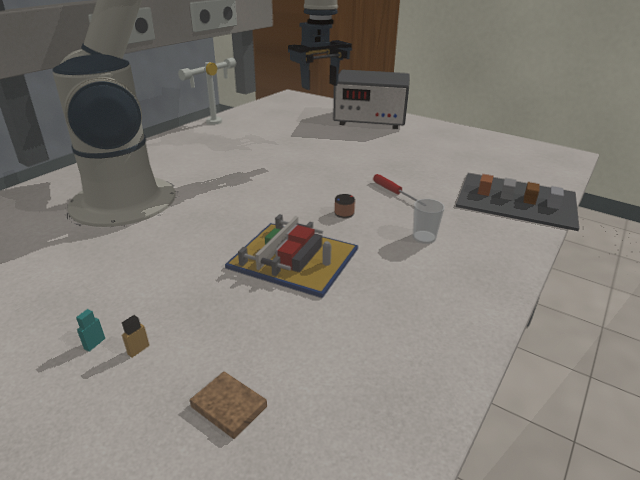

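View pics/top0.png

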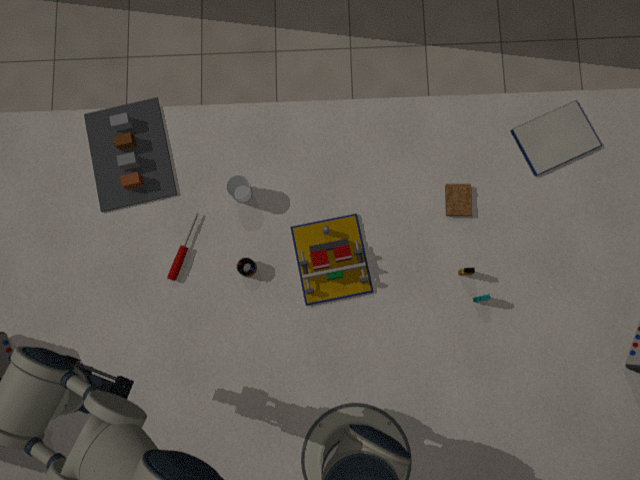

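View pics/wrist0.png

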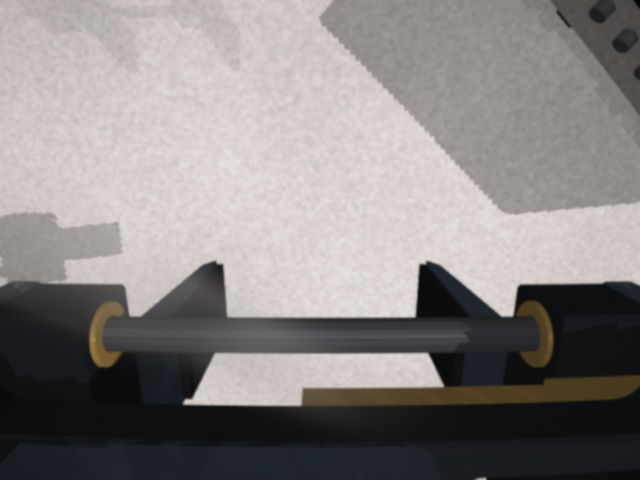

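Scene view: coil at (345,205), brass spacer with black grip at (135,336), turquoise look-alike at (90,330), jig at (292,258). The top view agrees: coil (247,267), spacer (467,271), decoy (482,298), jig (332,260). Next I'll check the choice in close crops.

Run:
```python
from h import *
t=cv2.imread('pics/top0.png'); s=cv2.imread('pics/scene0.png')
a=cv2.resize(t[205:315,225:385],(800,550),interpolation=cv2.INTER_CUBIC); cv2.imwrite('pics/c1.png',a)
b=np.hstack([cv2.resize(t[255:310,450:505],(390,390),interpolation=2),cv2.resize(s[300:365,70:165],(400,274),interpolation=2)[:,:].copy() if 0 else cv2.resize(s[290:370,70:150],(390,390),interpolation=2)]); cv2.imwrite('pics/c2.png',b)
c=load('top0')
im=c['im'].astype(int); hsv=cv2.cvtColor(c['im'],cv2.COLOR_RGB2HSV)
def cen(m,box):
    x0,y0,x1,y1=box; mm=np.zeros(m.shape,bool); mm[y0:y1,x0:x1]=m[y0:y1,x0:x1]; ys,xs=np.nonzero(mm); return np.array([[xs.mean(),ys.mean()]]),len(xs),np.c_[xs,ys]
# jig board outline
y=(hsv[...,0]>18)&(hsv[...,0]<32)&(hsv[...,1]>150)&(hsv[...,2]>80)
b=(im[...,2]>im[...,0]+25)
p,n,pts=cen(y|b,(280,205,385,315))
h=cv2.minAreaRect(pts.astype(np.float32)); q=cv2.boxPoints(h); P=onplane(c,q,12); print('board',n,q.tolist(),P.round(1).tolist()); print(P.mean(0),[np.linalg.norm(P[i]-P[i-1]) for i in range(4)])
k=(im.sum(2)<150)
p,n,pts=cen(k,(455,260,485,282)); print('grip',p,n,onplane(c,p,68))
p,n,pts=cen(k,(230,250,262,282)); 
print('coil',p,n,onplane(c,p,44)); print(cv2.minEnclosingCircle(pts.astype(np.float32)))
```

```text
board 2493 [[289.9230651855469, 226.61541748046875], [357.0384216308594, 213.1923370361328], [372.7307434082031, 291.65386962890625], [305.6153869628906, 305.07696533203125]] [[624.3, 159.7, 12.0], [656.1, -28.8, 12.0], [435.8, -63.2, 12.0], [404.8, 121.2, 12.0]]
[530.25130253  47.18842789  12.        ] [np.float64(222.81513494935234), np.float64(191.18028032865664), np.float64(222.99824290764656), np.float64(186.95686164915045)]
grip [[467.75       271.15789474]] 76 [[ 477.87151531 -311.92368612   68.        ]]
coil [[246.57377049 266.93442623]] 244 [[510.84344802 277.00662627  44.        ]]
((246.3076934814453, 267.30767822265625), 9.878059387207031)
```

View pics/c1.png

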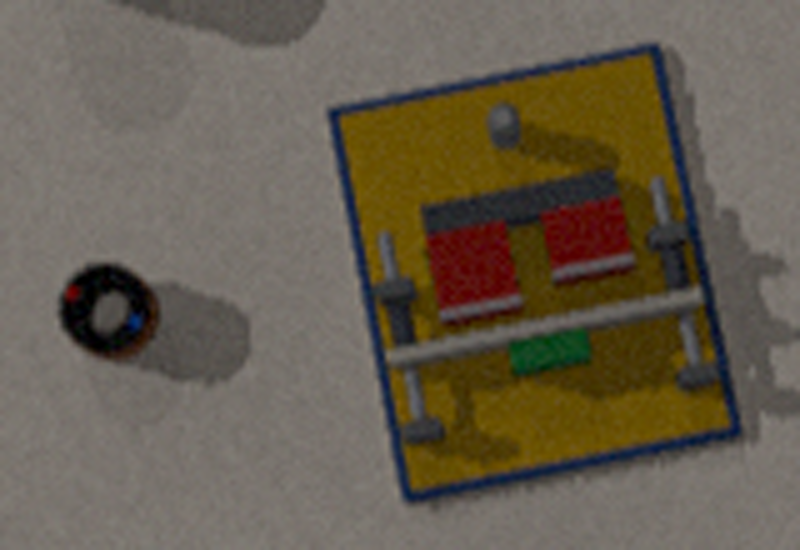

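View pics/c2.png

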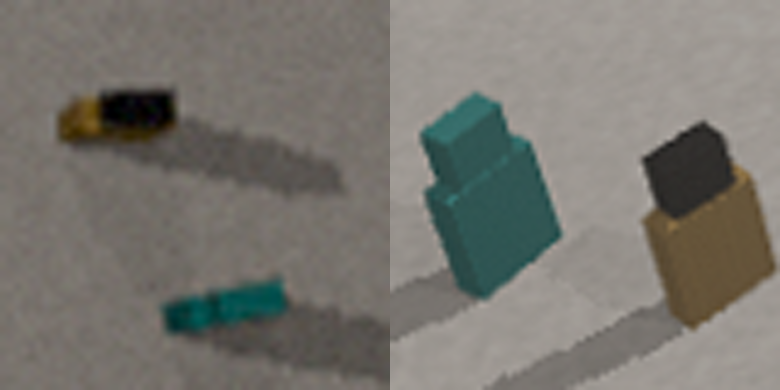

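Candidates for the spacer: brass plate with black grip at top (467,271) / scene (135,336), and the turquoise copy at (482,298) / (90,330). I choose the brass one. The only coil is at top (247,267). In the crop the right-hand pole piece's face is set back, so the short pole is on the right. I'm moving over the coil and turning the jaws to the jig's y axis.

```bash
python3 -m creep '[[0,0,-1,-1,-0.5,0,100],[0,0,-1,-1,-0.3,0,100],[0,0,-1,-1,-0.2,0,100],[0,0,0,-1,0,0,100],[0,0,0,-1,0,0,100]]'
```

```text
time_s: 0.78
position: [419.9, 527.9, 213.8]
eef_rot: [[-0.99, -0.14, -0.0], [-0.14, 0.99, -0.0], [0.0, -0.0, -1.0]]
force: [0.1, 0.5, 0.4]
opening: 91.5
```

```bash
python3 -m creep '[[0,0,-0.1,-0.3,-1,0,100],[0,0,0,-0.3,-1,0,100],[0,0,0,-0.3,-1,0,100],[0,0,0,-0.3,-1,0,100],[0,0,0,-0.2,-1,0,100]]'; python3 -m creep '[[0,0,0,0,-1,0,100],[0,0,0,0,-0.5,0,100],[0,0,0,0,0,0,100]]'
python3 - <<'E'
from h import *
s=readout.observe();print(s['position'],s['eef_rot'],s['time_s'])
grab('wrist','w1')
E
```

```text
time_s: 1.4
position: [505.3, 337.8, 213.7]
eef_rot: [[-0.988, -0.158, -0.0], [-0.158, 0.988, -0.0], [0.0, -0.0, -1.0]]
force: [-0.3, 0.1, -0.0]
opening: 91.1
time_s: 1.78
position: [514.4, 279.2, 213.9]
eef_rot: [[-0.988, -0.156, -0.0], [-0.156, 0.988, 0.0], [0.0, 0.0, -1.0]]
force: [0.2, 0.5, 0.5]
opening: 91.4
[514.40596223 279.18856796 213.92119004] [[-9.87752769e-01 -1.56026962e-01 -2.33631356e-04]
 [-1.56026973e-01  9.87752794e-01  2.79765214e-05]
 [ 2.26404934e-04  6.40866798e-05 -9.99999972e-01]] 1.775
```

View pics/w1.png

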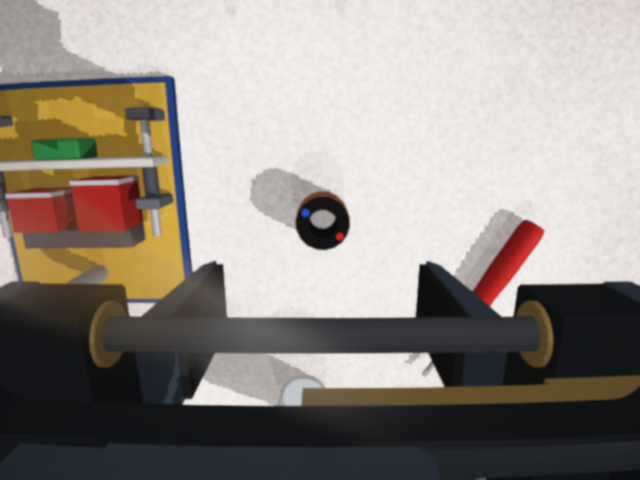

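The wrist view shows the coil at (323,221) and the jig's left part at left. The screwdriver is at (520,240), well clear of the fingers, and the beaker is at (300,390).

```bash
cat >> h.py <<'E'
def tooldelta(target,s=None):
    s=s or readout.observe(); return (np.array(target)-s['position'])@np.array(s['eef_rot'])/40
E
python3 - <<'E'
from h import *
c=load('w1'); im=c['im'].astype(int)
m=(im.sum(2)<140); m[:180]=0;m[262:]=0;m[:,:285]=0;m[:,360:]=0
# top annulus incl. hole & screws
pts=np.argwhere(m)[:,::-1]; ctr,r=cv2.minEnclosingCircle(pts.astype(np.float32)); print(ctr,r,len(pts),r*2/c['fx']*340)
h=cv2.convexHull(pts.astype(np.int32)); e=cv2.fitEllipse(h); print(e)
for q in (ctr,e[0]):
    P=onplane(c,[q],44)[0]; print(P, c['d'][int(q[1])-17,int(q[0])])
print(depthpts(c,[(323,200),(323,242),(301,221),(345,221)]).round(1))
print(tooldelta([P[0],P[1],13]))
E
```

```text
(322.39892578125, 222.20213317871094) 26.052377700805664 1554 45.934078394681976
((322.2275695800781, 222.16748046875), (51.277034759521484, 51.99080276489258), 2.376910924911499)
[515.15795588 283.27577682  44.        ] 344.32535
[515.15067105 283.1181691   44.        ] 344.32535
[[495.4 280.7  42.2]
 [533.3 286.7  44.2]
 [517.  264.1  44.5]
 [511.1 303.3  42.7]]
[-0.03284537  0.06823042  5.0237097 ]
```

```bash
python3 -m creep '[[0,0,0,-0.03,0.07,1,100],[0,0,0,0,0,1,100],[0,0,0,0,0,1,100],[0,0,0,0,0,1,100],[0,0,0,0,0,0.7,100]]'; python3 -m creep '[[0,0,0,0,0,0.32,100],[0,0,0,0,0,0,40],[0,0,0,0,0,0,40],[0,0,0,0,0,0,40],[0,0,0,0,0,0,40]]'
```

```text
time_s: 2.45
position: [514.2, 284.1, 24.0]
eef_rot: [[-0.987, -0.159, -0.001], [-0.159, 0.987, -0.0], [0.001, -0.0, -1.0]]
force: [0.6, -0.1, -0.1]
opening: 91.3
time_s: 3.08
position: [515.4, 282.9, 13.8]
eef_rot: [[-0.988, -0.158, 0.001], [-0.158, 0.988, 0.0], [-0.001, 0.0, -1.0]]
force: [0.4, -2.6, 1.7]
opening: 54.1
```

```bash
python3 -m creep '[[0,0,0,0,0,0,40],[0,0,0,0,0,0,40],[0,0,0,0,0,0,40]]'
python3 - <<'E'
from h import *
s=readout.observe();print(s['position'],s['time_s'])
grab('wrist','w2')
E
```

```text
time_s: 3.45
position: [515.3, 282.9, 13.7]
eef_rot: [[-0.988, -0.158, 0.001], [-0.158, 0.988, 0.0], [-0.001, 0.0, -1.0]]
force: [-0.1, -1.1, 7.0]
opening: 51.3
[515.33082111 282.86607047  13.72123503] 3.45
```

View pics/w2.png

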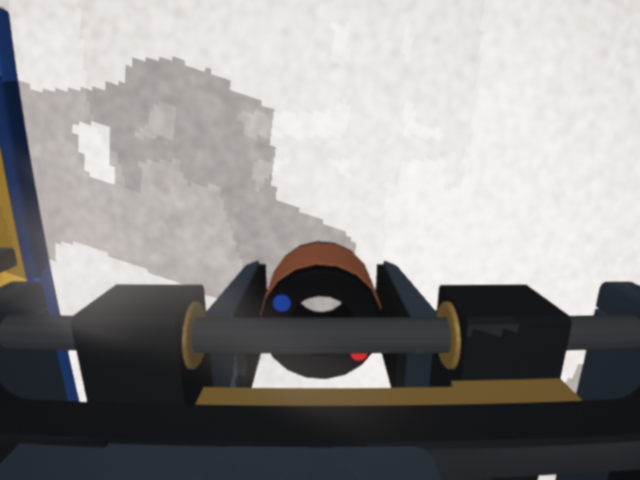

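The coil is held between the pads at (321,315), opening 51.3 mm. I'll measure its offset in the tool, then lift and view the jig.

```bash
python3 - <<'E'
from h import *
c=load('w2')
P=onplane(c,[(321,378),(321,266),(262,320),(381,320)],44)
R=np.array(readout.observe()['eef_rot']);p=np.array([515.33,282.87,13.72])
print(((P-p)@R).round(1)); print(depthpts(c,[(321,372),(321,272)]).round(1))
E
python3 -m creep '[[0,0,0,0,0,-1,40],[0,0,0,0,0,-1,40],[0,0,0,0,0,-1,40],[0,0,0,0,0,-1,40],[0,0,0,0,0,-0.5,40]]'
```

```text
[[-25.    1.6 -30.3]
 [ 24.5   1.6 -30.3]
 [  1.8 -21.9 -30.3]
 [  1.8  25.6 -30.3]]
[[537.  288.   43.7]
 [493.6 281.1  42.9]]
time_s: 4.12
position: [515.5, 283.1, 195.5]
eef_rot: [[-0.988, -0.158, 0.002], [-0.158, 0.988, 0.001], [-0.003, 0.001, -1.0]]
force: [-0.3, 0.1, -1.6]
opening: 51.0
```

```bash
python3 -m creep '[[0,0,0,-0.4,-1,-0.5,40],[0,0,0,-0.4,-1,-0.5,40],[0,0,0,-0.4,-1,-0.5,40],[0,0,0,-0.4,-1,-0.1,40],[0,0,0,-0.4,-1,0,40]]';python3 -m creep '[[0,0,0,-0.3,-0.9,0,40],[0,0,0,0,0,0,40],[0,0,0,0,0,0,40]]'
python3 - <<'E'
from h import *
s=readout.observe();print(s['position'],s['time_s'])
grab('wrist','w3')
E
```

```text
time_s: 4.75
position: [626.1, 96.7, 257.7]
eef_rot: [[-0.988, -0.158, 0.001], [-0.158, 0.988, 0.0], [-0.001, 0.0, -1.0]]
force: [-0.2, 0.4, -2.0]
opening: 51.0
time_s: 5.12
position: [642.6, 64.6, 257.0]
eef_rot: [[-0.988, -0.157, -0.001], [-0.157, 0.988, 0.0], [0.001, 0.0, -1.0]]
force: [0.0, 1.5, -1.1]
opening: 51.0
[642.59272348  64.59990662 256.97643073] 5.125
```

View pics/w3.png

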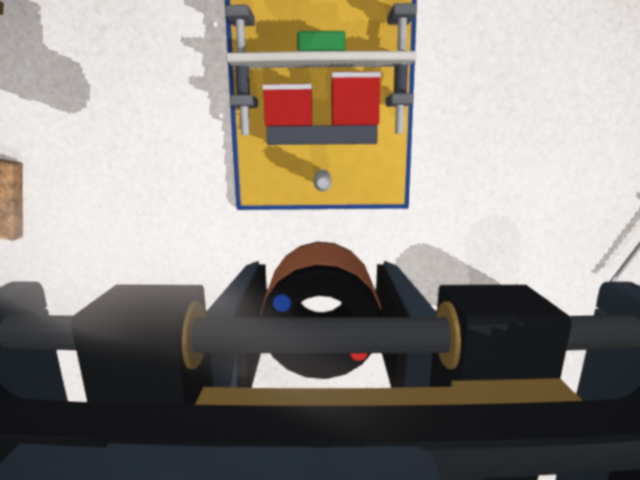

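Wrist view: post top at about (322,180), far board corners at (238,208) and (408,207), yoke at (322,135), short pole (left in the picture) at (288,104), and keeper at row 57. The jig is almost square to the tool.

Run:
```python
from h import *
i=cv2.imread('pics/w3.png'); cv2.imwrite('pics/c3.png',cv2.resize(i[0:220,220:420],(660,726),interpolation=2)[126:])
```

```text
(no output)
```

View pics/c3.png

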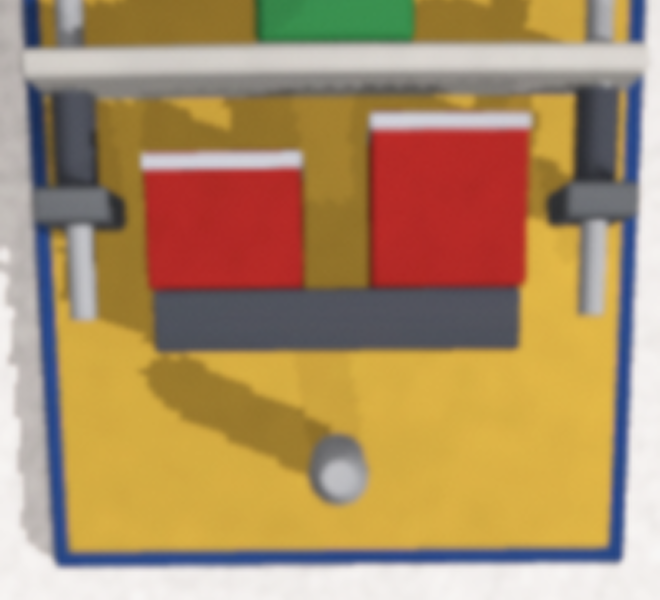

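```bash
cat >> h.py <<'E'
def fit2d(J,W):
    J=np.array(J,float);W=np.array(W,float); jc=J.mean(0);wc=W.mean(0)
    A=J-jc;B=W-wc; th=np.arctan2((A[:,0]*B[:,1]-A[:,1]*B[:,0]).sum(),(A*B).sum())
    R=np.array([[np.cos(th),-np.sin(th)],[np.sin(th),np.cos(th)]]); t=wc-R@jc
    return th,R,t,W-(J@R.T+t)
E
python3 - <<'E'
from h import *
c=load('w3')
pts=[((60,563),12,(125,-95)),((620,558),12,(125,95)),((153,289),42,(37,None)),((518,286),42,(37,None)),((142,154),52,None),((302,152),52,None),((370,114),52,None),((531,112),52,None),((342,478),64,(90,0))]
W=[]
for (x,y),z,_ in pts:
    W.append(onplane(c,[(220+x/3.3,(y+126)/3.3)],z)[0])
W=np.array(W); 
print(W.round(1).tolist())
# fit with board corners, post, and short/long pole centre lines (y=-+32,22 half) 
J=[(125,-95),(125,95),(90,0)]; th,R,t,res=fit2d(J,W[[0,1,8],:2]); print(np.degrees(th),t,res.round(2).tolist())
print(((W[:,:2]-t)@R).round(1).tolist())
s=readout.observe(); Rt=np.array(s['eef_rot']); print('tool yaw',np.degrees(np.arctan2(-Rt[1,0],-Rt[0,0])))
E
```

```text
[[658.9, -22.4, 12.0], [627.9, 160.6, 12.0], [567.5, 1.4, 42.0], [549.8, 106.5, 42.0], [531.8, -4.9, 52.0], [524.5, 39.0, 52.0], [511.6, 56.0, 52.0], [503.8, 99.9, 52.0], [610.9, 64.2, 64.0]]
9.572611525535946 [520.79131315  48.60960828] [[-0.98, 1.9], [-0.38, -2.49], [1.36, 0.59]]
[[124.3, -93.0], [124.2, 92.6], [38.2, -54.3], [38.2, 52.3], [2.0, -54.6], [2.0, -10.1], [-7.8, 8.9], [-8.2, 53.4], [91.4, 0.4]]
tool yaw 9.08883937957245
```

Run:
```python
from h import *
print(tooldelta([611,63.4,92]))
```

```text
[0.78256848 0.08453307 4.12630512]
```

```bash
python3 -m creep '[[0,0,-0.04,0.4,0.08,0,40],[0,0,0,0.38,0,1,40],[0,0,0,0,0,1,40],[0,0,0,0,0,1,40],[0,0,0,0,0,0.7,40]]'; python3 -m creep '[[0,0,0,0,0,0.4,40],[0,0,0,0,0,0,40],[0,0,0,0,0,0,40]]'
python3 - <<'E'
from h import *
s=readout.observe();print(s['position'],s['time_s'])
grab('wrist','w4');grab('scene','s4')
a=cv2.imread('pics/w4.png')[220:400,220:430];b=cv2.imread('pics/s4.png')[180:290,260:400]
cv2.imwrite('pics/c4.png',np.hstack([cv2.resize(a,(420,360),interpolation=2),cv2.resize(b,(380,360),interpolation=2)]))
print(tooldelta([611,63.4,92]))
E
```

```text
time_s: 5.8
position: [610.7, 63.6, 107.7]
eef_rot: [[-0.986, -0.166, -0.001], [-0.166, 0.986, 0.0], [0.001, 0.0, -1.0]]
force: [0.3, -0.2, -1.1]
opening: 51.3
time_s: 6.18
position: [612.4, 62.7, 94.3]
eef_rot: [[-0.986, -0.165, 0.002], [-0.165, 0.986, 0.0], [-0.002, -0.0, -1.0]]
force: [0.4, 0.9, -0.7]
opening: 51.2
[612.43069601  62.68826378  94.30950286] 6.175
[0.03257509 0.02692551 0.0581464 ]
```

View pics/c4.png

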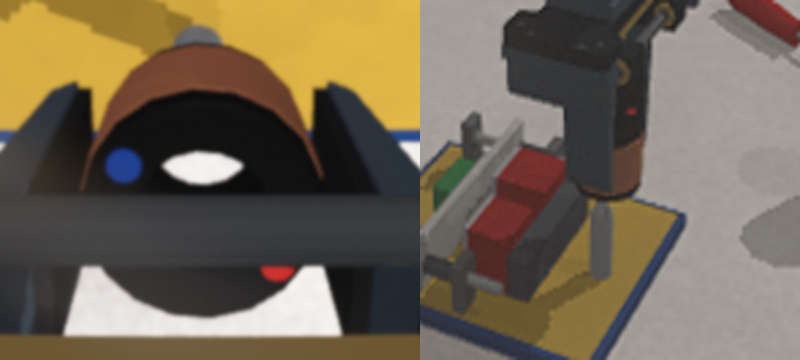

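Run:
```python
from h import *
b=cv2.imread('pics/s4.png')[215:285,300:360]
cv2.imwrite('pics/c5.png',cv2.resize(b,(600,700),interpolation=2)[:600])
```

```text
(no output)
```

View pics/c5.png

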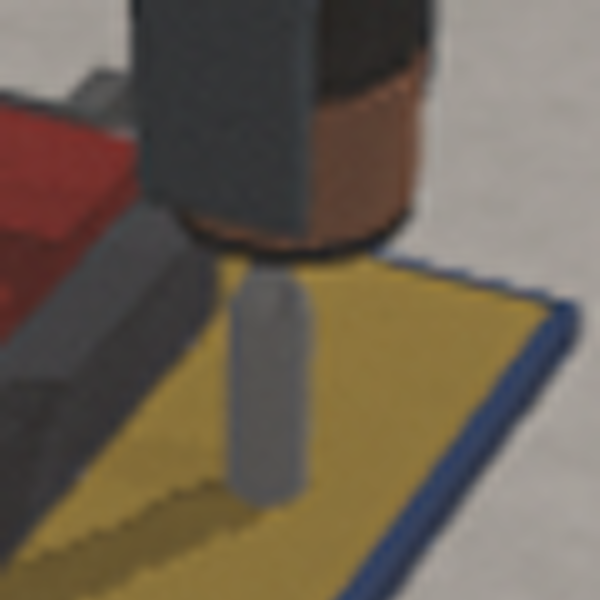

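Run:
```python
from h import *
c=load('w4'); s=load('s4')
print('near edge post',[onplane(c,[(318.5,233.5)],z)[0].round(1) for z in (64,57)], depthpts(c,[(318,237),(318,239)]).round(1))
sc=lambda x,y:(300+x/10,215+y/10)
print('post foot scene',onplane(s,[sc(267,492)],12)[0],'tip',onplane(s,[sc(270,270)],64)[0])
print('coil bottom scene',onplane(s,[sc(294,222)],80)[0])
```

```text
near edge post [array([590.4,  59.2,  64. ]), array([592.1,  59.4,  57. ])] [[601.7  60.5  27.2]
 [601.7  60.5  32.1]]
post foot scene [612.93998392  58.64731283  12.        ] tip [610.11077433  62.28814972  64.        ]
coil bottom scene [617.7513662   58.96175842  80.        ]
```

```bash
python3 -m creep '[[0,0,0,0.08,-0.03,0.1,40],[0,0,0,0,0,0,40],[0,0,0,0,0,0,40]]'
python3 - <<'E'
from h import *
s=readout.observe();print(s['position'],s['time_s'])
grab('scene','s5');grab('wrist','w5')
b=cv2.imread('pics/s5.png')[215:275,300:360];a=cv2.imread('pics/w5.png')[220:310,275:365]
cv2.imwrite('pics/c6.png',np.hstack([cv2.resize(b,(400,400),interpolation=2),cv2.resize(a,(400,400),interpolation=2)]))
E
```

```text
time_s: 6.65
position: [608.8, 60.7, 89.2]
eef_rot: [[-0.986, -0.164, 0.0], [-0.164, 0.986, -0.0], [-0.0, -0.0, -1.0]]
force: [0.1, -0.5, -1.5]
opening: 51.1
[608.79979629  60.66416314  89.192854  ] 6.65
```

View pics/c6.png

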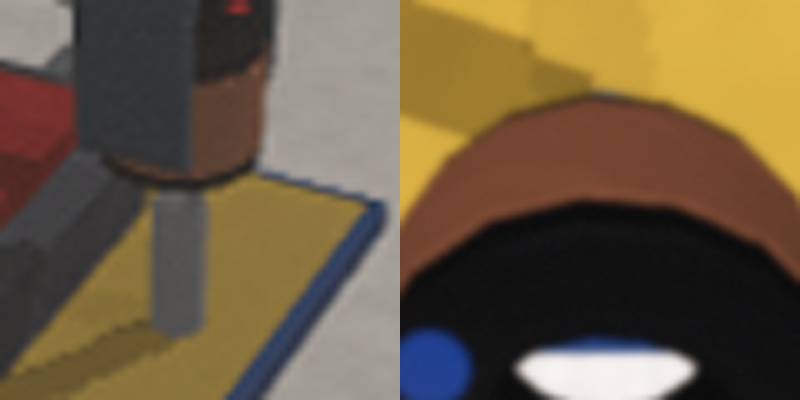

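Coil and post are now aligned in the scene view (centres 181 and 179.5 in a 6.7x crop). Lowering.

```bash
python3 -m creep '[[0,0,0,0,0,0.3,40],[0,0,0,0,0,0.3,40],[0,0,0,0,0,0.2,40],[0,0,0,0,0,0,40]]'
```

```text
time_s: 7.25
position: [608.2, 60.7, 56.1]
eef_rot: [[-0.986, -0.164, -0.002], [-0.164, 0.986, 0.0], [0.002, 0.0, -1.0]]
force: [-0.4, -0.1, -1.4]
opening: 51.2
```

```bash
python3 -m creep '[[0,0,0,0,0,0.3,40],[0,0,0,0,0,0.3,40],[0,0,0,0,0,0.12,40],[0,0,0,0,0,0,40]]'
```

```text
time_s: 7.75
position: [608.5, 60.7, 27.8]
eef_rot: [[-0.986, -0.164, -0.001], [-0.164, 0.986, -0.0], [0.001, 0.0, -1.0]]
force: [0.2, -0.0, -1.5]
opening: 51.2
```

```bash
python3 -m creep '[[0,0,0,0,0,0.04,40],[0,0,0,0,0,0,85],[0,0,0,0,0,0,85],[0,0,0,0,0,0,85],[0,0,0,0,0,0,85]]'; python3 -m creep '[[0,0,0,0,0,-1,85],[0,0,0,0,0,-1,85],[0,0,0,0,0,-1,85],[0,0,0,0.8,-0.2,-1,85],[0,0,0,0.5,-0.5,0,85]]'
python3 - <<'E'
from h import *
s=readout.observe();print(s['position'],s['time_s'])
grab('scene','s6')
b=cv2.imread('pics/s6.png')[200:300,220:370]
cv2.imwrite('pics/c7.png',cv2.resize(b,(750,500),interpolation=2))
E
```

```text
time_s: 8.38
position: [608.8, 60.7, 26.8]
eef_rot: [[-0.986, -0.164, 0.0], [-0.164, 0.986, 0.0], [-0.0, -0.0, -1.0]]
force: [-0.7, -0.7, 0.4]
opening: 77.7
time_s: 9.0
position: [562.6, 24.6, 189.7]
eef_rot: [[-0.986, -0.166, 0.005], [-0.166, 0.986, -0.0], [-0.005, -0.001, -1.0]]
force: [-0.1, -1.0, -1.4]
opening: 77.5
[562.56055018  24.62194473 189.66984859] 9.0
```

View pics/c7.png

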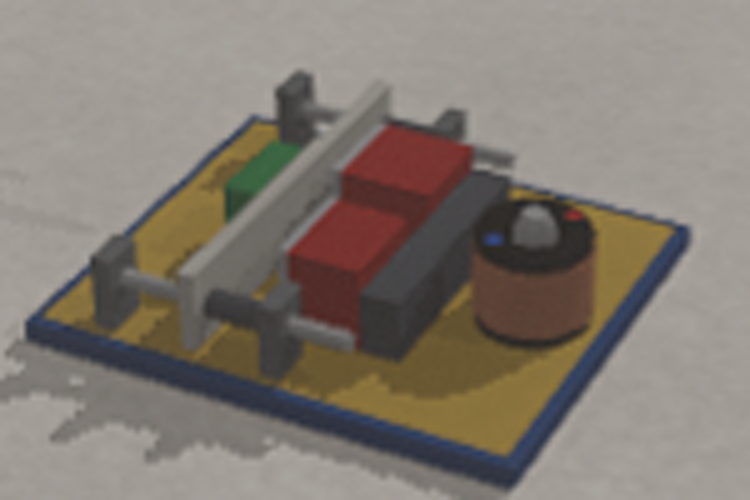

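The scene crop shows the coil flat on the board with the post tip through the bore at (535,228). I'll take a wrist view of the gap from here.

```bash
python3 -m creep '[[0,0,0,1,0.2,-0.2,85],[0,0,0,0,0,0,85],[0,0,0,0,0,0,85]]'
python3 - <<'E'
from h import *
s=readout.observe();print(s['position'],s['time_s'])
grab('wrist','w6')
E
```

```text
time_s: 9.43
position: [521.9, 25.9, 194.8]
eef_rot: [[-0.986, -0.164, 0.001], [-0.164, 0.986, -0.0], [-0.001, -0.0, -1.0]]
force: [0.4, -0.0, -1.2]
opening: 77.2
[521.85461757  25.87384603 194.84077968] 9.425
```

View pics/w6.png

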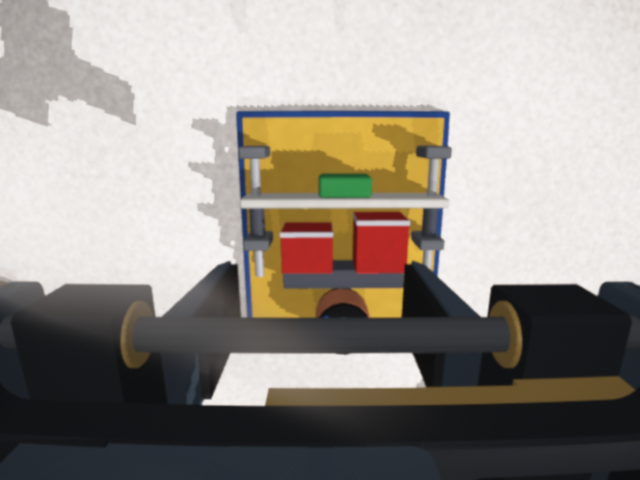

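Run:
```python
from h import *
i=cv2.imread('pics/w6.png'); cv2.imwrite('pics/c8.png',cv2.resize(i[165:285,235:395],(800,600),interpolation=2))
```

```text
(no output)
```

View pics/c8.png

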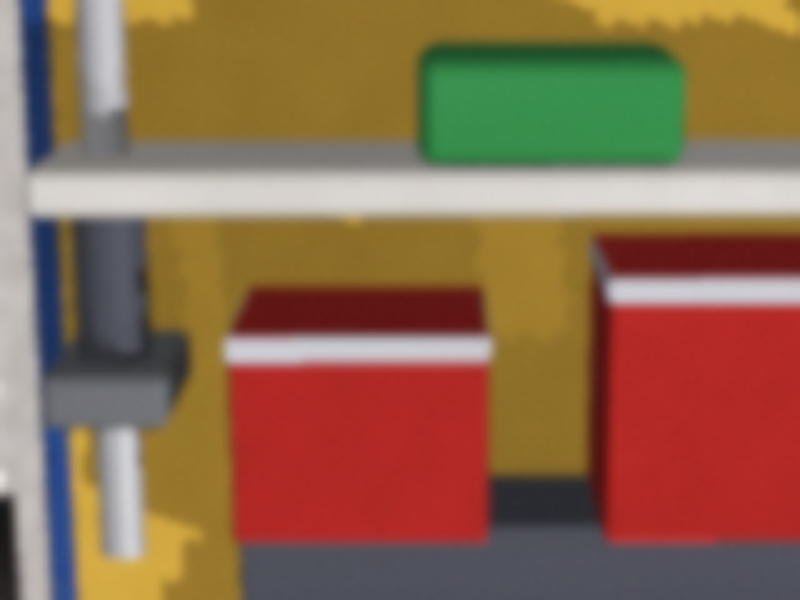

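Run:
```python
from h import *
c=load('w6'); g=lambda x,y,z: onplane(c,[(235+x/5,165+y/5)],z)[0]
p=np.array([521.86,25.87,194.84]); th=np.radians(9.5); R=np.array([[np.cos(th),-np.sin(th)],[np.sin(th),np.cos(th)]])
for n,a in dict(fL=(225,337,52),fR=(492,337,52),kfar1=(230,217,53),kfar2=(490,217,53),knear=(300,168,53),lL=(605,278,52),padT1=(420,163,52),padR=(684,163,52),padn=(550,72,52)).items():
    P=g(*a); print(n,P.round(1),'jigdir',((P[:2]-p[:2])@R).round(1))
```

```text
fL [531.7  -5.6  52. ] jigdir [  4.5 -32.7]
fR [524.3  38.4  52. ] jigdir [ 4.5 12. ]
kfar1 [511.2  -7.5  53. ] jigdir [-16.  -31.2]
kfar2 [504.2  34.5  53. ] jigdir [-16.   11.4]
knear [501.3   2.6  53. ] jigdir [-24.1 -19.6]
lL [511.3  55.1  52. ] jigdir [-5.6 30.6]
padT1 [497.5  21.8  52. ] jigdir [-24.7  -0. ]
padR [490.3  64.3  52. ] jigdir [-24.7  43.1]
padn [479.4  40.   52. ] jigdir [-39.5  21. ]
```

Measured gap is 20.5 mm (keeper far edge to short pole face), the pad-to-short-pole offset is 31.9 mm and yaw is 9.55°, all matching the description. Next, the spacer.

```bash
python3 -m creep '[[0,0,0,0.4,-1,0,85],[0,0,0,0.4,-1,0,85],[0,0,0,0.4,-1,0,85],[0,0,0,0.4,-1,0,85],[0,0,0,0.4,-1,0,85]]';python3 -m creep '[[0,0,0,0.4,-1,0,85],[0,0,0,0,-1,0,85],[0,0,0,0,-0.8,0,85],[0,0,0,0,0,0,85],[0,0,0,0,0,0,85]]'
python3 - <<'E'
from h import *
s=readout.observe();print(s['position'],s['time_s'])
grab('wrist','w7')
E
```

```text
time_s: 10.1
position: [475.7, -186.2, 194.5]
eef_rot: [[-0.986, -0.165, 0.0], [-0.165, 0.986, -0.0], [-0.0, -0.0, -1.0]]
force: [0.2, -0.2, 0.8]
opening: 77.9
time_s: 10.72
position: [478.0, -297.2, 194.3]
eef_rot: [[-0.986, -0.164, -0.001], [-0.164, 0.986, 0.001], [0.0, 0.001, -1.0]]
force: [-0.3, 0.4, -0.5]
opening: 77.3
[ 478.02562434 -297.22458157  194.27240496] 10.725
```

View pics/w7.png

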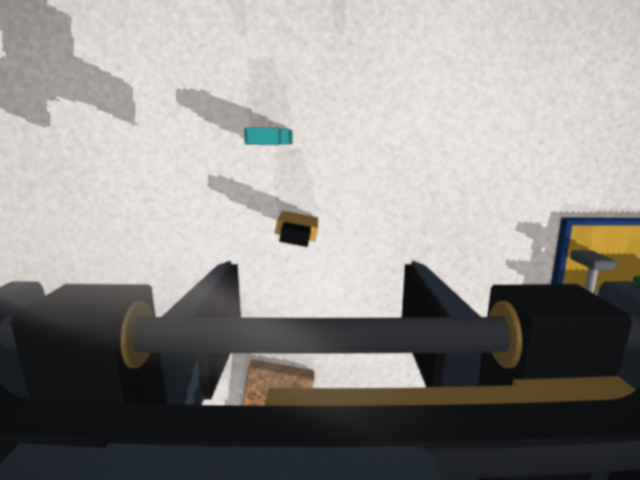

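The wrist view shows the spacer (black grip on brass) at (295,233), the turquoise decoy at (267,135) and the cork block at (280,383).

Run:
```python
from h import *
i=cv2.imread('pics/w7.png'); cv2.imwrite('pics/c9.png',cv2.resize(i[200:255,265:330],(780,660),interpolation=2)[:600])
c=load('w7'); im=c['im'].astype(int)
m=(im.sum(2)<110); m[:205]=0;m[255:]=0;m[:,:270]=0;m[:,325:]=0
pts=np.argwhere(m)[:,::-1]; r=cv2.minAreaRect(pts.astype(np.float32)); print(r,len(pts))
q=cv2.boxPoints(r);print(q.tolist()); P=onplane(c,q,68); print(P.round(1).tolist())
```

```text
((294.6346130371094, 233.32693481445312), (27.652376174926758, 18.8271484375), 11.309932708740234) 513
[[279.23077392578125, 239.84617614746094], [282.923095703125, 221.38462829589844], [310.0384521484375, 226.8076934814453], [306.34613037109375, 245.2692413330078]]
[[489.4, -326.9, 68.0], [474.0, -326.1, 68.0], [474.8, -304.4, 68.0], [490.3, -304.9, 68.0]]
```

View pics/c9.png

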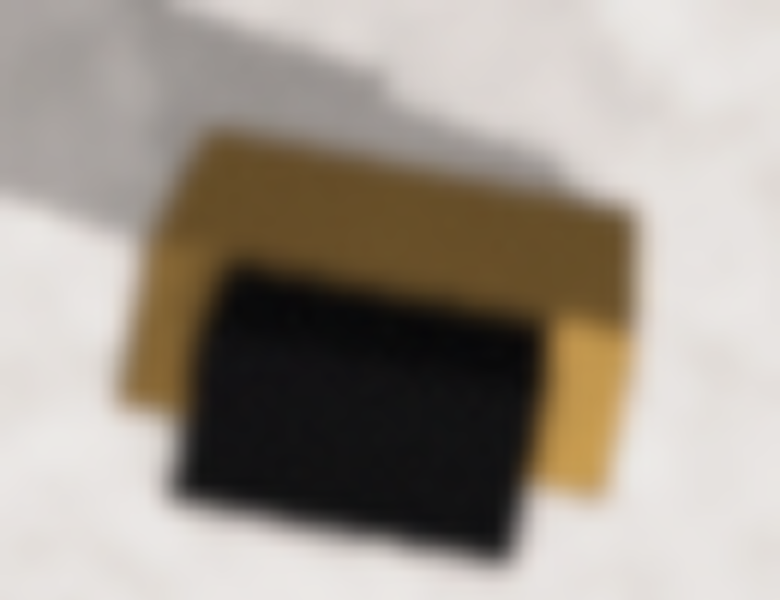

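Run:
```python
from h import *
c=load('w7')
g=lambda x,y,z: onplane(c,[(265+x/12,200+y/12)],z)[0]
Q=[g(172,495,68),g(510,560,68),g(540,380,68),g(205,330,68)]
print(np.round(Q,1).tolist(),np.mean(Q,0)); 
for a,b in ((0,1),(3,2)):
    v=Q[b]-Q[a]; print(np.linalg.norm(v),np.degrees(np.arctan2(v[1],v[0])))
print('thick',np.linalg.norm(Q[0]-Q[3]),np.linalg.norm(Q[1]-Q[2]))
B=[g(118,403,46),g(605,498,46),g(635,330,46)]; print(np.round(B,1).tolist()); v=B[1]-B[0];print(np.linalg.norm(v),np.degrees(np.arctan2(v[1],v[0])))
C=[g(210,128,0),g(635,210,0)]; v=C[1]-C[0];print(C,np.linalg.norm(v),np.degrees(np.arctan2(v[1],v[0])))
```

```text
[[490.5, -326.7, 68.0], [491.2, -303.8, 68.0], [478.7, -303.8, 68.0], [479.0, -326.1, 68.0]] [ 484.88853863 -315.11774648   68.        ]
22.85826444637914 88.18425950165377
22.278787027088406 90.74803243905774
thick 11.504958771276135 12.504717847907324
[[490.6, -332.9, 46.0], [491.8, -297.6, 46.0], [479.4, -297.5, 46.0]]
35.24138733238124 88.06917119568382
[array([ 479.05732883, -332.35322106,    0.        ]), array([ 480.05695936, -297.74020022,    0.        ])] 34.62745259221751 88.34574696670222
```

Run:
```python
from h import *
s=readout.observe();print(np.round(s['q'],1)); print(tooldelta([485,-315.2,120]))
```

```text
[ -37.9   24.5   87.4    0.    68.1 -137.4]
[-0.09854205 -0.48185224  1.85976111]
```

```bash
python3 -m creep '[[0,0,1,0,0,0,50],[0,0,1,0,0,0,50],[0,0,1,0,0,0,50],[0,0,1,0,0,0,50],[0,0,1,0,0,0,50]]' >/dev/null; python3 -m creep '[[0,0,1,0,0,0,50],[0,0,1,0,0,0,50],[0,0,1,0,0,0,50],[0,0,1,0,0,0,50],[0,0,1,0,0,0,50]]' ; python3 -m creep '[[0,0,0.14,0,0,0,50],[0,0,0,0,0,0,50],[0,0,0,0,0,0,50]]'
python3 - <<'E'
from h import *
s=readout.observe(); R=np.array(s['eef_rot']); print(s['time_s'],s['position'],np.degrees(np.arctan2(R[1,1],R[0,1]))); print(tooldelta([485,-315.2,120]))
grab('wrist','w8')
E
```

```text
time_s: 12.02
position: [478.1, -296.6, 194.8]
eef_rot: [[0.014, 1.0, -0.0], [1.0, -0.014, 0.0], [0.0, -0.0, -1.0]]
force: [-0.9, 0.1, -0.1]
opening: 45.6
time_s: 12.4
position: [478.0, -297.4, 194.7]
eef_rot: [[0.031, 1.0, -0.0], [1.0, -0.031, 0.0], [0.0, -0.0, -1.0]]
force: [1.2, -1.0, 0.2]
opening: 45.5
12.4 [ 477.9962632  -297.42741792  194.73789992] -1.7754892536392743
[-0.43875087  0.18881886  1.86842562]
```

View pics/w8.png

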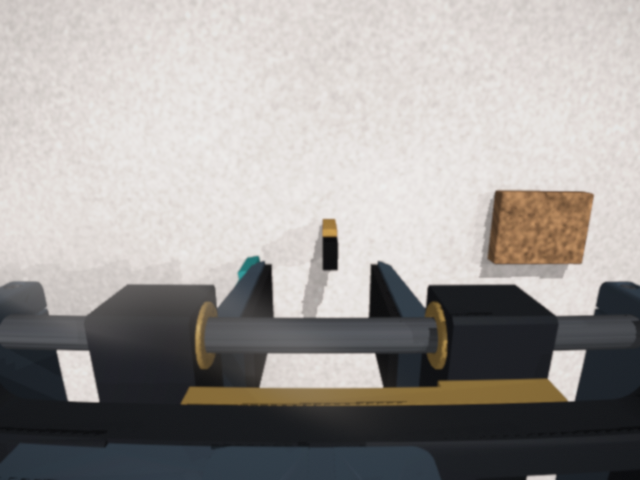

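The wrist view shows the spacer edge-on at (330,252), nearly square to the jaws, with the decoy at (250,265) and the cork at (540,228).

Run:
```python
from h import *
c=load('w8'); im=c['im'].astype(int)
i=cv2.imread('pics/w8.png'); cv2.imwrite('pics/c10.png',cv2.resize(i[212:277,300:360],(552,598),interpolation=2))
m=(im.sum(2)<110); m[:225]=0;m[272:]=0;m[:,:315]=0;m[:,345:]=0
pts=np.argwhere(m)[:,::-1]; r=cv2.minAreaRect(pts.astype(np.float32)); print(r,len(pts))
P=onplane(c,cv2.boxPoints(r),68); print(P.round(1).tolist(),P.mean(0), tooldelta([*P.mean(0)[:2],60]))
```

```text
((330.0, 253.0), (30.0, 12.0), 90.0) 390
[[480.8, -300.2, 68.0], [490.4, -300.6, 68.0], [489.8, -325.7, 68.0], [480.1, -325.4, 68.0]] [ 485.26823561 -312.98289006   68.        ] [-0.38041302  0.1942739   3.36833152]
```

View pics/c10.png

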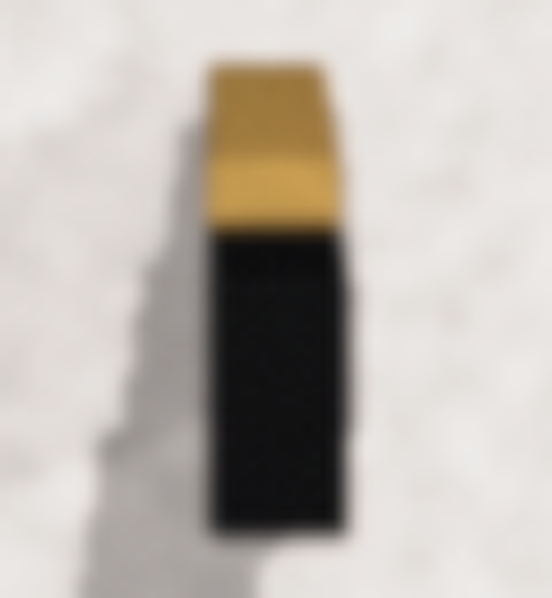

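```bash
python3 -m creep '[[0,0,0,-0.42,0.19,0,50],[0,0,0,0,0,1,50],[0,0,0,0,0,1,50],[0,0,0,0,0,1,50],[0,0,0,0,0,0.5,50]]'; python3 -m creep '[[0,0,0,0,0,0,50],[0,0,0,0,0,0,50]]'
```

```text
time_s: 13.08
position: [484.7, -315.3, 52.5]
eef_rot: [[0.033, 0.999, -0.002], [0.999, -0.033, 0.001], [0.001, -0.002, -1.0]]
force: [0.1, -0.4, 0.7]
opening: 45.4
time_s: 13.32
position: [485.7, -315.6, 55.5]
eef_rot: [[0.034, 0.999, 0.001], [0.999, -0.034, -0.001], [-0.001, 0.001, -1.0]]
force: [0.3, -0.4, 1.0]
opening: 45.6
```

```bash
python3 -m creep '[[0,0,0,0,0,0.19,50],[0,0,0,0,0,0,50],[0,0,0,0,0,0,5],[0,0,0,0,0,0,5],[0,0,0,0,0,0,5]]'; python3 -m creep '[[0,0,0,0,0,0,5],[0,0,0,0,0,0,5],[0,0,0,0,0,0,5],[0,0,0,0,0,0,5]]'
```

```text
time_s: 13.95
position: [485.0, -314.8, 47.3]
eef_rot: [[0.034, 0.999, 0.0], [0.999, -0.034, -0.0], [-0.0, 0.0, -1.0]]
force: [-0.2, 0.3, -0.0]
opening: 18.7
time_s: 14.45
position: [485.0, -314.7, 47.2]
eef_rot: [[0.034, 0.999, 0.0], [0.999, -0.034, -0.0], [-0.0, 0.0, -1.0]]
force: [-0.0, 0.5, 3.3]
opening: 13.0
```

Gripped: opening 13.0 mm. Lifting.

```bash
python3 -m creep '[[0,0,0,0,0,-1,5],[0,0,0,0,0,-1,5],[0,0,0,0,0,-1,5],[0,0,0,0,0,-0.5,5],[0,0,0,0,0,0,5]]'
python3 - <<'E'
from h import *
s=readout.observe();print(s['position'],s['time_s'])
grab('wrist','w9')
i=cv2.imread('pics/w9.png'); cv2.imwrite('pics/c11.png',cv2.resize(i[230:420,240:400],(640,760),interpolation=2)[:600])
E
```

```text
time_s: 15.08
position: [485.5, -315.1, 188.2]
eef_rot: [[0.034, 0.999, 0.002], [0.999, -0.034, -0.002], [-0.001, 0.002, -1.0]]
force: [-0.5, -1.0, -2.2]
opening: 12.9
[ 485.500446   -315.11647272  188.18615095] 15.075
```

View pics/c11.png

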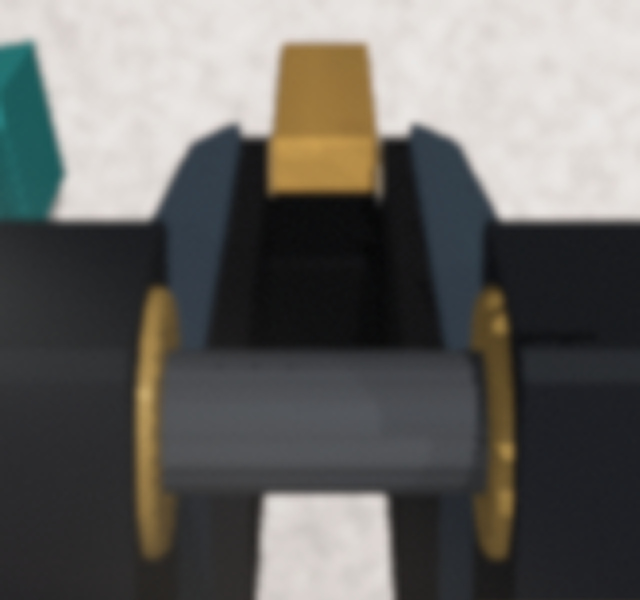

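Run:
```python
from h import *
c=load('w9'); p=np.array([485.5,-315.1,188.2]); R=np.array(readout.observe()['eef_rot'])
for x,y,z in ((273,138,187),(376,138,187),(268,193,187),(376,193,187),(283,44,141),(367,44,141)):
    print(((onplane(c,[(240+x/4,230+y/4)],z)[0]-p)@R).round(1))
```

```text
[17.8 -6.1  1.2]
[17.8  5.9  1.2]
[11.  -6.7  1.2]
[11.   5.9  1.2]
[16.9 -6.1 47.2]
[16.9  6.1 47.2]
```

```bash
python3 -m creep '[[0,0,0,1,0.1,0,5],[0,0,0,1,0.1,0,5],[0,0,0,1,0.1,0,5],[0,0,0,1,0.1,0,5],[0,0,0,1,0.1,0,5]]' >/dev/null; python3 -m creep '[[0,0,0,1,0,0,5],[0,0,0,1,0,0,5],[0,0,-0.57,0.6,0,0,5],[0,0,-0.57,0.3,0,0,5],[0,0,0,0,0,0,5]]' ; python3 -m creep '[[0,0,0,0,0,0.4,5],[0,0,0,0,0,0.4,5],[0,0,0,0,0,0,5]]' ;python3 - <<'E'
from h import *
s=readout.observe(); R=np.array(s['eef_rot']); print(s['time_s'],s['position'],np.degrees(np.arctan2(R[1,1],R[0,1]))); print(tooldelta([518,15.3,120]))
E
```

```text
time_s: 16.38
position: [513.6, 1.1, 185.8]
eef_rot: [[-0.165, 0.986, -0.002], [0.986, 0.165, 0.0], [0.001, -0.002, -1.0]]
force: [0.4, 0.3, -1.6]
opening: 12.9
time_s: 16.75
position: [513.4, -0.1, 153.7]
eef_rot: [[-0.162, 0.987, -0.003], [0.987, 0.162, 0.0], [0.001, -0.003, -1.0]]
force: [-0.9, 0.1, -2.2]
opening: 12.5
16.75 [ 5.13406823e+02 -1.35651540e-01  1.53680307e+02] 9.310878820755846
[0.36159675 0.17832316 0.84173836]
```

```bash
python3 -m creep '[[0,0,-0.03,0.36,0.16,0.5,5],[0,0,0,0,0,0.4,5],[0,0,0,0,0,0,5],[0,0,0,0,0,0,5]]' ;python3 - <<'E'
from h import *
s=readout.observe(); R=np.array(s['eef_rot']); print(s['time_s'],s['position'],np.degrees(np.arctan2(R[1,1],R[0,1])))
grab('wrist','w10');grab('scene','s10')
i=cv2.imread('pics/s10.png'); cv2.imwrite('pics/c12.png',cv2.resize(i[190:290,230:350],(720,600),interpolation=2))
E
```

```text
time_s: 17.25
position: [518.8, 15.3, 119.8]
eef_rot: [[-0.169, 0.986, 0.001], [0.986, 0.169, -0.0], [-0.0, 0.001, -1.0]]
force: [-0.4, -0.3, -1.4]
opening: 12.6
17.25 [518.762457    15.30520385 119.80199193] 9.711271715139498
```

View pics/w10.png

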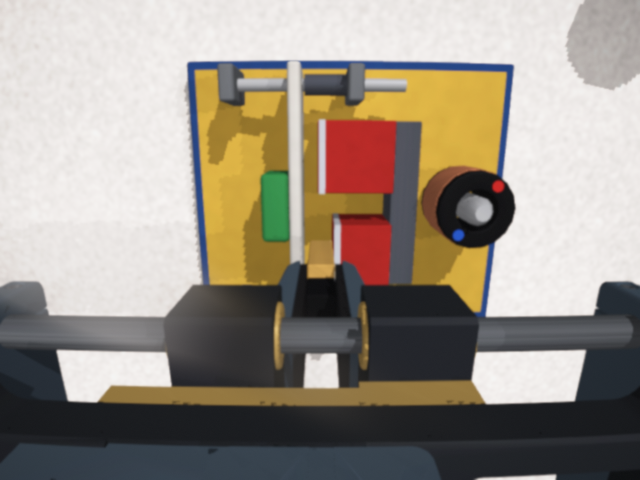

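View pics/c12.png

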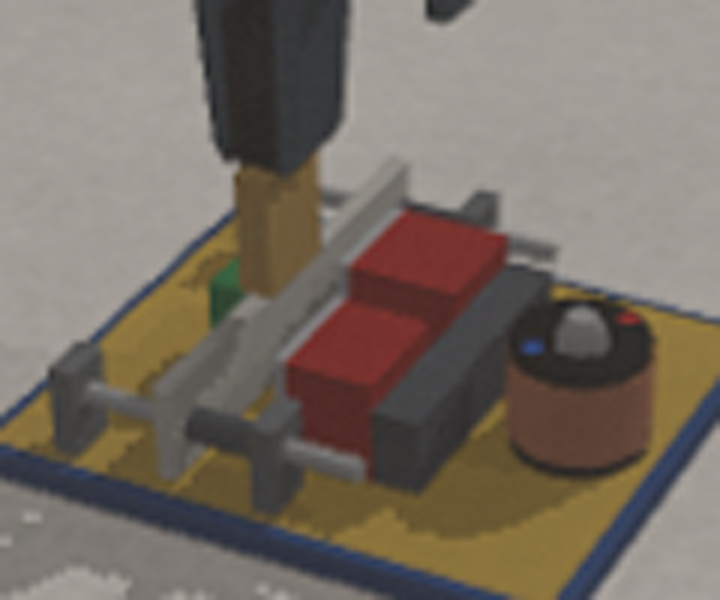

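Run:
```python
from h import *
i=cv2.imread('pics/w10.png'); cv2.imwrite('pics/c13.png',cv2.resize(i[195:285,265:385],(800,600),interpolation=2))
```

```text
(no output)
```

View pics/c13.png

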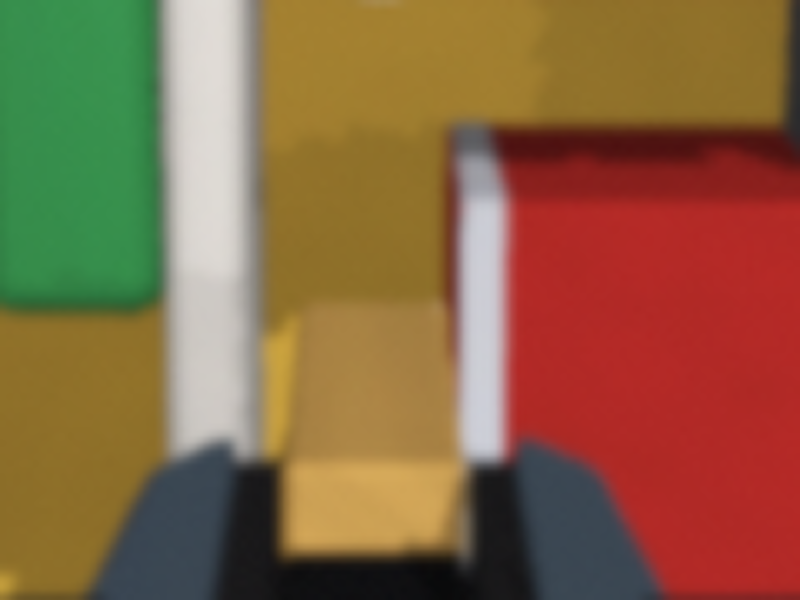

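Run:
```python
from h import *
c=load('w10'); p=np.array([518.4,15.3,119.8]); R=np.array(readout.observe()['eef_rot'])
for n,x,y,z in (('face',460,300,52),('face2',460,440,52),('keep',250,300,53),('keep2',250,420,53),('spL',303,302,72.6),('spR',447,302,72.6),('shL',282,458,118.6),('shR',465,458,118.6),('polecorner',480,195,52)):
    print(n,((onplane(c,[(265+x/6.667,195+y/6.667)],z)[0]-p)@R).round(1))
# long pole far.. and pad in tool x
for n,u,v,z in (('padL',275,241.5,52),('padFar',275,171,52),('longNear',360,193,52),('longFar',360,121,52)):
    print(n,((onplane(c,[(u,v)],z)[0]-p)@R).round(1))
```

```text
face [11.1  9.6 67.8]
face2 [-3.   9.7 67.8]
keep [ 11.4 -10.5  66.8]
keep2 [ -0.6 -10.7  66.8]
spL [16.4 -4.9 47.2]
spR [16.4  7.7 47.2]
shL [17.2 -5.2  1.2]
shR [17.2  7.6  1.2]
polecorner [21.4 11.4 67.8]
padL [ 10.1 -28.2  67.8]
padFar [ 54.8 -26.9  67.7]
longNear [41.2 25.4 67.8]
longFar [84.2 24.4 67.8]
```

```bash
python3 -m creep '[[0,0,0,0.01,-0.045,0,5],[0,0,0,0,0,0.25,5],[0,0,0,0,0,0,5]]' ;python3 - <<'E'
from h import *
s=readout.observe(); R=np.array(s['eef_rot']); print(s['time_s'],s['position'],np.degrees(np.arctan2(R[1,1],R[0,1])))
grab('wrist','w11')
i=cv2.imread('pics/w11.png'); cv2.imwrite('pics/c14.png',cv2.resize(i[195:285,265:385],(800,600),interpolation=2))
E
```

```text
time_s: 17.73
position: [516.0, 15.8, 108.3]
eef_rot: [[-0.17, 0.986, -0.001], [0.986, 0.17, 0.0], [0.0, -0.001, -1.0]]
force: [-0.4, 0.5, -1.8]
opening: 12.7
17.725 [515.95025125  15.80483324 108.33172898] 9.765247759302813
```

View pics/c14.png

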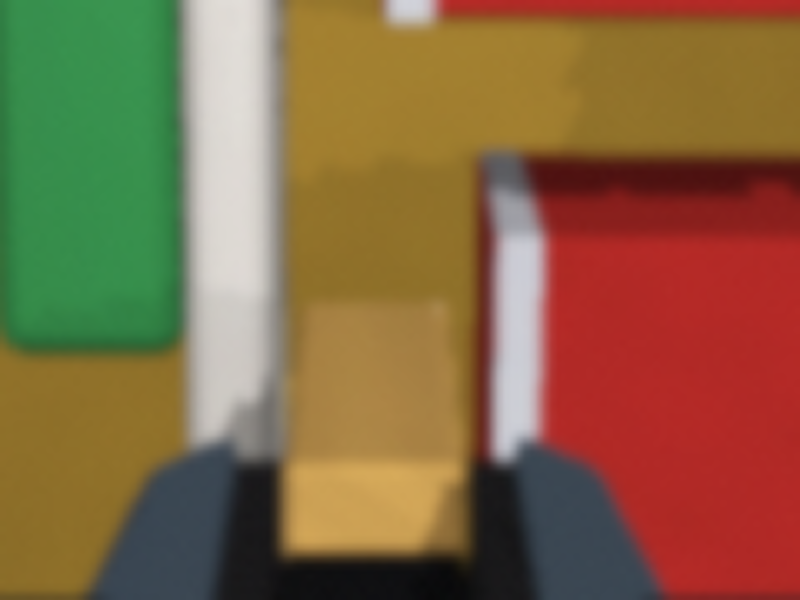

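Run:
```python
from h import *
c=load('w11'); p=np.array([516.3,15.8,108.3]); R=np.array(readout.observe()['eef_rot'])
for n,x,y,z in (('face',493,300,52),('face2',493,440,52),('keep',274,300,53),('keep2',276,420,53),('spL',303,302,61.1),('spR',447,302,61.1),('polecorner',515,232,52)):
    print(n,((onplane(c,[(265+x/6.667,195+y/6.667)],z)[0]-p)@R).round(1))
```

```text
face [14.1 11.6 56.3]
face2 [ 0.7 11.8 56.3]
keep [14.4 -8.3 55.3]
keep2 [ 2.9 -8.3 55.3]
spL [16.3 -5.5 47.2]
spR [16.3  7.1 47.2]
polecorner [20.5 13.5 56.3]
```

```bash
python3 -m creep '[[0,0,0,0,0.02,0,5],[0,0,0,0,0,0.3,5],[0,0,0,0,0,0.3,5],[0,0,0,0,0,0.1,5],[0,0,0,0,0,0,5]]' ; python3 -m creep '[[0,0,0,0,0,0.2,5],[0,0,0,0,0,0.2,5],[0,0,0,0,0,0,5]]'
```

```text
time_s: 18.4
position: [517.1, 15.9, 80.6]
eef_rot: [[-0.17, 0.985, -0.001], [0.985, 0.17, 0.0], [0.0, -0.001, -1.0]]
force: [0.6, -0.7, -2.0]
opening: 12.7
time_s: 18.77
position: [516.9, 15.9, 64.4]
eef_rot: [[-0.17, 0.986, -0.001], [0.986, 0.17, 0.0], [0.0, -0.001, -1.0]]
force: [0.1, 0.0, -1.4]
opening: 12.8
```

```bash
python3 -m creep '[[0,0,0,0,0,0.1,5],[0,0,0,0,0,0.02,5],[0,0,0,0,0,0,5]]';python3 - <<'E'
from h import *
grab('wrist','w12');grab('scene','s12')
i=cv2.imread('pics/s12.png')[190:290,230:350];j=cv2.imread('pics/w12.png')[150:290,250:400]
cv2.imwrite('pics/c15.png',np.hstack([cv2.resize(i,(400,400),interpolation=2),cv2.resize(j,(400,400),interpolation=2)]))
E
```

```text
time_s: 19.15
position: [517.4, 15.9, 60.3]
eef_rot: [[-0.17, 0.985, -0.0], [0.985, 0.17, -0.0], [-0.0, -0.0, -1.0]]
force: [-0.8, 0.6, -2.0]
opening: 12.8
```

View pics/c15.png

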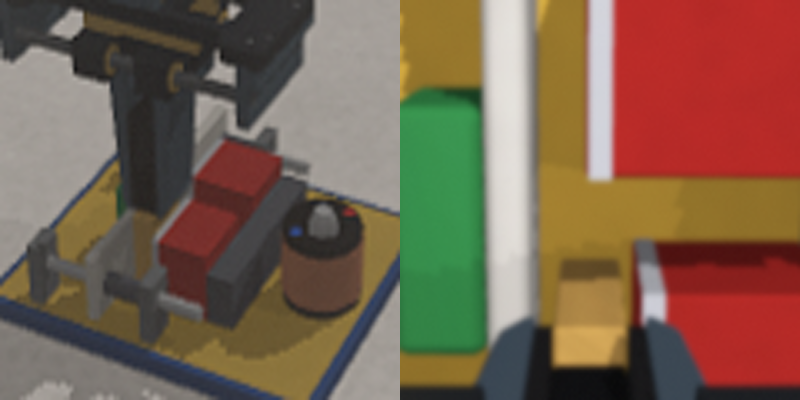

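The spacer is inside the gap with daylight on both sides. I'll set it down, then release.

```bash
python3 -m creep '[[0,0,0,0,0,0.03,5],[0,0,0,0,0,0.02,5],[0,0,0,0,0,0,5]]';  python3 -m creep '[[0,0,0,0,0,0,25],[0,0,0,0,0,0,25],[0,0,0,0,0,0,25],[0,0,0,0,0,0,25]]'
```

```text
time_s: 19.62
position: [517.6, 15.9, 59.1]
eef_rot: [[-0.17, 0.985, 0.001], [0.985, 0.17, -0.0], [-0.0, 0.001, -1.0]]
force: [-3.3, 0.3, 18.1]
opening: 13.1
time_s: 20.12
position: [517.3, 15.9, 58.2]
eef_rot: [[-0.17, 0.986, -0.0], [0.986, 0.17, 0.0], [0.0, -0.0, -1.0]]
force: [-0.1, -0.5, 0.7]
opening: 22.9
```

Contact on the board was felt (18 N down), and the spacer is released. Lifting straight up and checking.

```bash
python3 -m creep '[[0,0,0,0,0,-0.3,25],[0,0,0,0,0,-0.5,25],[0,0,0,0,0,-1,25],[0,0,0,0,0,-1,25],[0,0,0,0,0,0,25]]';python3 - <<'E'
from h import *
s=readout.observe();print(s['position'],s['time_s'])
grab('wrist','w13');grab('scene','s13')
i=cv2.imread('pics/s13.png')[190:290,230:350];j=cv2.imread('pics/w13.png')[120:300,230:410]
cv2.imwrite('pics/c16.png',np.hstack([cv2.resize(i,(400,400),interpolation=2),cv2.resize(j,(400,400),interpolation=2)]))
E
```

```text
time_s: 20.75
position: [519.0, 15.8, 173.7]
eef_rot: [[-0.17, 0.985, 0.006], [0.985, 0.17, -0.0], [-0.001, 0.006, -1.0]]
force: [-0.7, 0.0, -0.9]
opening: 23.0
[519.03388369  15.79614334 173.71474949] 20.75
```

View pics/c16.png

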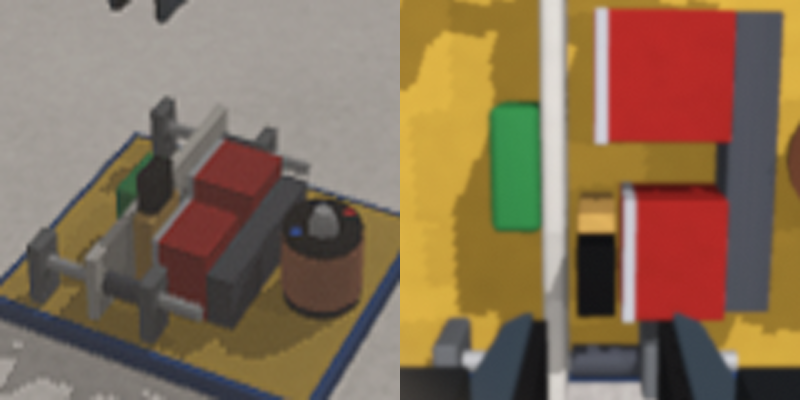

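```bash
python3 - <<'E'
from h import *
c=load('w13'); th=np.radians(9.55); R=np.array([[np.cos(th),-np.sin(th)],[np.sin(th),np.cos(th)]])
o=np.array([528,16.4])
g=lambda x,y,z:((onplane(c,[(230+(x-400)/2.222,120+y/2.222)],z)[0][:2]-o)@R).round(1)
for n,x,y,z in (('shL',579,212,58),('shR',615,212,58),('pole',630,190,52),('face',623,280,52),('kfar',565,250,53),('gripBL',579,315,80),('gripBR',614,315,80),('poleEnd',625,321,52)): print(n,g(x,y,z))
E
python3 -m creep '[[0,0,-0.5,0.4,-1,0,0],[0,0,-0.5,0.4,-1,0,0],[0,0,-1,0,-0.4,0,0],[0,0,-1,0,0,0,0],[0,0,-1,0,0,0,0]]' >/dev/null; python3 -m creep '[[0,0,-1,0,0,0,0],[0,0,-1,0,0,0,0],[0,0,-1,0,0,0,0],[0,0,-1,0,0,0,0],[0,0,-1,0,0,0,0]]'
python3 - <<'E'
from h import *
s=readout.observe(); R=np.array(s['eef_rot']); print(s['time_s'],s['position'],np.degrees(np.arctan2(R[1,1],R[0,1]))); print(tooldelta([418,30.3,24]))
E
```

```text
shL [-16.6  19. ]
shR [-4.5 19.1]
pole [ 0.7 25.6]
face [-1.3 -6.4]
kfar [-21.6   4.6]
gripBL [-16.2 -10.3]
gripBR [ -4.9 -10.3]
poleEnd [ -0.5 -21.6]
time_s: 22.1
position: [416.6, 24.8, 169.5]
eef_rot: [[-0.985, -0.175, -0.002], [-0.175, 0.985, 0.0], [0.002, 0.001, -1.0]]
force: [0.2, -0.8, 0.6]
opening: 0.3
22.1 [416.61213748  24.79100152 169.46528981] 100.09463071052758
[-0.06576217  0.12750528  3.63657584]
```

```bash
python3 -m creep '[[0,0,0.05,-0.06,0.13,1,0],[0,0,0,0,0,1,0],[0,0,0,0,0,1,0],[0,0,0,0,0,0.6,0],[0,0,0,0,0,0,0]]';python3 - <<'E'
from h import *
s=readout.observe(); R=np.array(s['eef_rot']); print(s['position'],np.degrees(np.arctan2(R[1,1],R[0,1])));print(tooldelta([477.3,40.3,24]))
grab('wrist','w14');grab('scene','s14')
i=cv2.imread('pics/s14.png')[170:290,200:350];j=cv2.imread('pics/w14.png')
cv2.imwrite('pics/c17.png',np.hstack([cv2.resize(i,(400,400),interpolation=2),cv2.resize(j,(400,400),interpolation=2)]))
E
```

```text
time_s: 22.72
position: [417.1, 30.4, 24.7]
eef_rot: [[-0.987, -0.161, -0.005], [-0.161, 0.987, 0.0], [0.005, 0.001, -1.0]]
force: [0.0, -0.9, -0.0]
opening: 0.9
[417.11560955  30.3680429   24.71403803] 99.2599658203394
[-1.52502398  0.00293037  0.0107156 ]
```

View pics/c17.png

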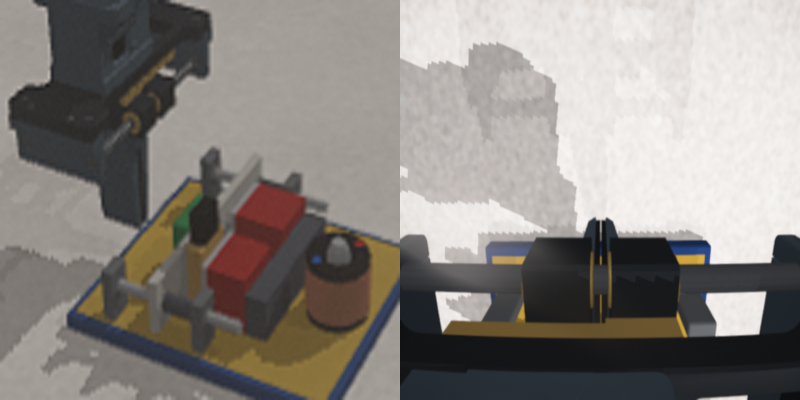

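The fingers are shut and sit in line in front of the green pad. Advancing and watching the force.

```bash
python3 -m creep '[[0,0,0,-0.4,0,0,0],[0,0,0,-0.3,0,0,0],[0,0,0,-0.2,0,0,0],[0,0,0,0,0,0,0],[0,0,0,0,0,0,0]]';python3 -m creep '[[0,0,0,-0.05,0,0,0],[0,0,0,-0.05,0,0,0],[0,0,0,0,0,0,0]]'; python3 -m creep '[[0,0,0,-0.05,0,0,0],[0,0,0,-0.05,0,0,0],[0,0,0,0,0,0,0]]'
```

```text
time_s: 23.45
position: [453.9, 36.1, 26.4]
eef_rot: [[-0.987, -0.161, -0.001], [-0.161, 0.987, 0.0], [0.001, 0.0, -1.0]]
force: [-0.1, -0.6, 0.9]
opening: 0.6
time_s: 23.82
position: [458.4, 36.7, 26.3]
eef_rot: [[-0.987, -0.161, -0.0], [-0.161, 0.987, -0.0], [0.0, 0.0, -1.0]]
force: [0.0, 0.5, -0.7]
opening: 0.8
time_s: 24.2
position: [462.2, 37.4, 26.3]
eef_rot: [[-0.987, -0.161, -0.0], [-0.161, 0.987, 0.0], [0.0, 0.0, -1.0]]
force: [-3.0, -0.1, 0.4]
opening: 0.5
```

```bash
python3 -m creep '[[0,0,0,-0.05,0,0,0],[0,0,0,-0.05,0,0,0],[0,0,0,0,0,0,0]]'; python3 -m creep '[[0,0,0,-0.03,0,0,0],[0,0,0,-0.02,0,0,0],[0,0,0,0,0,0,0]]'
```

```text
time_s: 24.58
position: [465.6, 38.0, 26.2]
eef_rot: [[-0.987, -0.161, -0.001], [-0.161, 0.987, -0.0], [0.001, 0.0, -1.0]]
force: [-6.6, -1.4, 2.9]
opening: 0.5
time_s: 24.95
position: [465.5, 38.1, 26.1]
eef_rot: [[-0.987, -0.161, -0.005], [-0.161, 0.987, -0.0], [0.005, 0.0, -1.0]]
force: [-16.1, -6.8, 11.8]
opening: 0.7
```

Force rose sharply to 16 N, so I'll look at whether the plate is flush on the spacer.

Run:
```python
from h import *
s=readout.observe();print(s['force'],s['torque'],s['position'])
grab('wrist','w15');grab('scene','s15')
i=cv2.imread('pics/s15.png')[190:280,220:340];j=cv2.imread('pics/w15.png')[200:420,180:460]
cv2.imwrite('pics/c18.png',np.hstack([cv2.resize(i,(500,375),interpolation=2),cv2.resize(j,(300,375),interpolation=2)]))
cv2.imwrite('pics/c19.png',cv2.resize(cv2.imread('pics/s15.png')[205:285,235:325],(675,600),interpolation=2))
```

```text
[-16.08982803  -6.80670875  11.83955459] [-1.10376396  2.43102282 -0.03260285] [465.52776423  38.09062117  26.11632621]
```

View pics/c19.png

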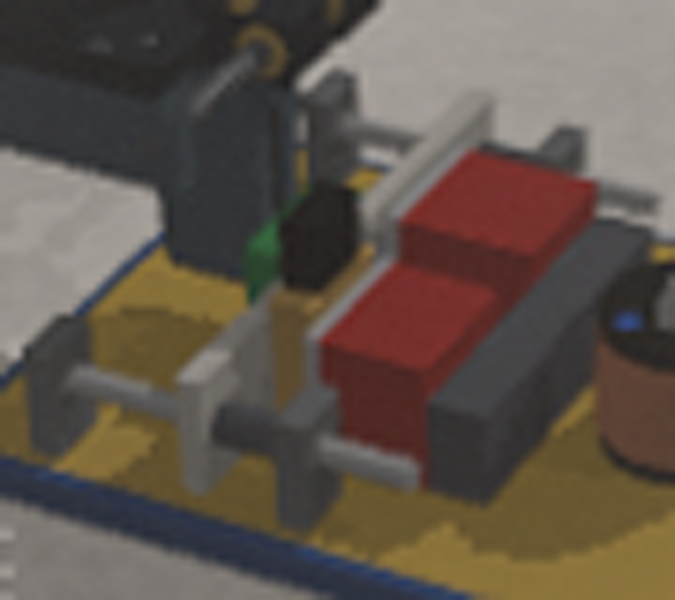

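View pics/w15.png

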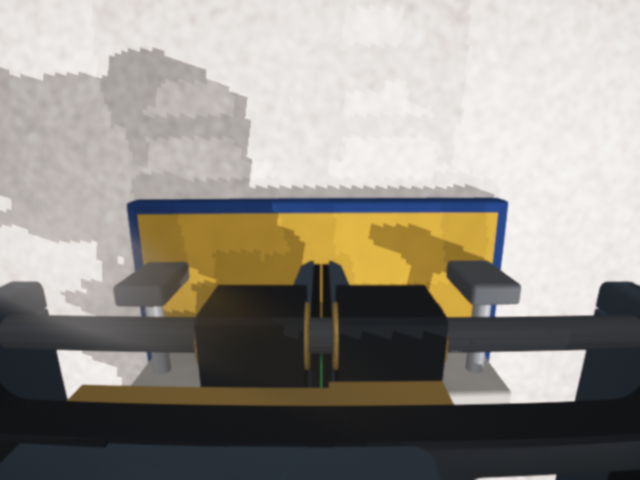

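Run:
```python
from h import *
a=[cv2.resize(cv2.imread(f'pics/{n}.png')[235:275,240:300],(780,280) if 0 else (600,400),interpolation=2)[:290] for n in('s14','s15')]
cv2.imwrite('pics/c20.png',np.vstack(a))
```

```text
(no output)
```

View pics/c20.png

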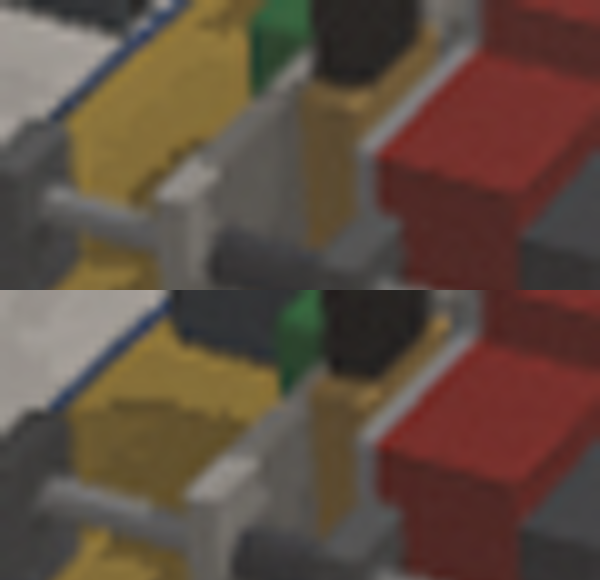

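Comparing before and after, the plate moved about 3 px (about 7 mm) and the spacer about 1.2 px (about 3 mm, onto the pole face). That is flush and clamped. I'll ease the push slightly and let it settle.

```bash
python3 -m creep '[[0,0,0,0.015,0,0,0],[0,0,0,0,0,0,0],[0,0,0,0,0,0,0],[0,0,0,0,0,0,0]]'; python3 -m creep '[[0,0,0,0,0,0,0],[0,0,0,0,0,0,0],[0,0,0,0,0,0,0],[0,0,0,0,0,0,0]]'
```

```text
time_s: 25.55
position: [465.5, 38.1, 26.1]
eef_rot: [[-0.987, -0.161, -0.004], [-0.161, 0.987, -0.0], [0.004, 0.0, -1.0]]
force: [-12.5, -4.4, 8.9]
opening: 0.4
time_s: 26.05
position: [465.5, 38.1, 26.1]
eef_rot: [[-0.987, -0.161, -0.004], [-0.161, 0.987, -0.0], [0.004, 0.0, -1.0]]
force: [-12.0, -4.5, 7.6]
opening: 0.4
```

Run:
```python
from h import *
grab('scene','s16'); s=readout.observe(); print(s['force'],s['time_s'])
```

```text
[-12.87341021  -5.86027333   9.13408397] 26.1
```

View pics/s16.png

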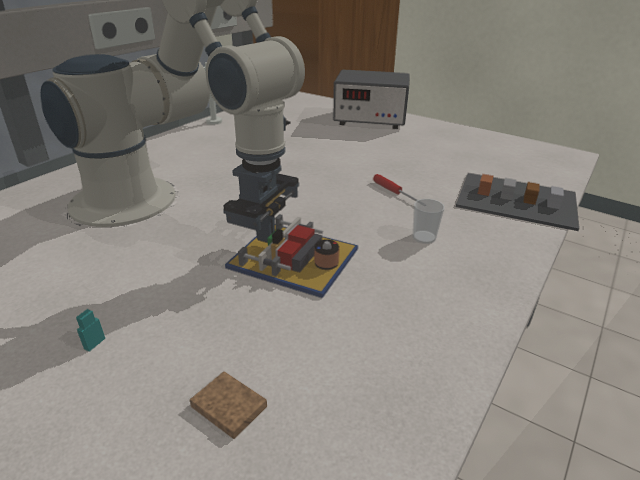

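The final scene view shows the coil on the post at (327,252), the spacer in the gap at (277,240) and the fingers on the pad. The beaker (427,222), cork (228,403), screwdriver (390,185) and decoy (90,330) have not moved.

```bash
python3 -c "
from workcell import workorder
print(workorder.sign_off())"
```

```text
the job is handed in; nothing more can be done
None
```

I carried out all three steps and handed the job in at about 26 s with the fingers still pressing the keeper. The sign-off gave no verdict.

- **Coil:** it sits over the core post, flat on the board and let go, with the post tip showing through the bore in the scene view.
- **Spacer:** the brass one, not the turquoise copy, stands in the wide gap in front of the short pole piece (the right-hand one). After I let go it measured about 10.5 mm in front of the pole face and 1–2 mm off sideways, and looked square.
- **Keeper:** before and after pictures put its travel at roughly 7 mm, with the spacer pushed about 3 mm back onto the pole face. That travel is only good to about a millimetre. The push held steady at 12–13 N along the jig.
- **Other items:** the beaker, cork block and screwdriver are where they started in the last picture.

**Checks that disagreed:**
- The wrist and scene cameras differed by 2–3 mm on where the coil was relative to the post. I followed the scene view and the coil went down without resistance.
- The final push also shows an unexplained upward force of 8–9 N and a few newtons sideways. I took this for friction and left it alone.

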